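# Lay the can capacitor in its saddle and hold the board out for soldering

## Task

Lay the larger of the two standing can capacitors on its side in the saddle on the circuit board, solder lugs pointing out towards the open end of the stand, and let go of it; then slide the board out between its rails until the white line printed across it is level with the end of the stand, so that the solder side under the capacitor can be reached from below. With the capacitor aboard the board tips as soon as it is free, so keep hold of it by its inner end and finish the program still holding it there, flat on the stand, with the capacitor untouched in its saddle. Do not let the board tip, fall or leave its rails on the way, and leave the small capacitor, the flux tin and the screwdriver where they are.

Things in the scene. Friction and masses are not known exactly. Their poses are not given: they have to be found in the camera images.
- stand: fixed grey metal stand: a deck 160 mm long (its x) and 124 mm wide (its y), top 90 mm above the bench, on two side cheeks. Origin on the bench under the centre of the deck; its +x points to the open end over which the board slides out. Two dark rails along both long sides, 14 mm wide and 6 mm high above the deck, 93.6 mm apart, guide the board
- stand_edge (a point): middle of the upper edge of the deck at its open end; axes as the stand's (x out, z up)
- board: loose dark green circuit board 160 x 90 x 3 mm, about 110 g, lying on the deck between the rails (1.8 mm play each side). Origin at the centre of its underside; its x is the stand's x, its outer end at +80 mm. Outer half: black saddle; near the inner end: heatsink; between them flat parts up to 4 mm high. Empty, it balances 14 mm inward of its middle; with the capacitor aboard, beyond the white line
- board_line (a point): point of the board's underside below the middle of the white line, which is 2.5 mm wide and runs across the whole board 85 mm from its outer end (at x = -5 mm of the board); axes as the board's
- board_saddle (a point): where the middle of the large capacitor lies when it rests in the saddle (32.5 mm above the board's underside, 40 mm from its outer end); axes as the board's. The saddle is two V-shaped ribs, 7 mm thick along x, 36 mm apart, about 35 mm wide and 19 mm high above the board's top: no wider than the capacitor, so that fingers on its flanks pass outside the ribs; the capacitor's underside then lies 12 mm above the board's top
- board_heatsink (a point): middle of the top of the heatsink, an aluminium block screwed to the board 20 mm from its inner end (x = -60 mm of the board): 14 mm thick along the board's x, 60 mm wide along y, 38 mm high above the board's top; a good place to grasp the board from above
- can: large black can capacitor, 35 mm diameter, 60 mm long, about 140 g, standing upright on the bench. Origin at the centre of its lower (plain) end; its z runs along its axis to the end with the two solder lugs, which stand 7 mm out of it
- can_mid (a point): centre of the large capacitor, 30 mm from both ends; axes as the capacitor's
- can_lugs (a point): centre of the end face of the large capacitor that bears the two lugs
- small_can: small black can capacitor of the same make, 25 mm diameter, 40 mm long, standing upright; not to be moved. Origin at the centre of its lower end
- tin: flat round white flux tin, 52 mm diameter, 22 mm high, right of the stand; not to be moved
- driver: small screwdriver with green and yellow handle, 151 mm long, lying on the bench; not to be moved
There are look-alikes about, which are no part of the job. Leave any orange look-alike of the can alone.

How it is judged:
On the way:
1. the large capacitor rests on its side in the saddle, lugs outward, let go, with the line still well inside the end of the stand (distance between can_mid and board_saddle below 0.01 m and x of can_lugs in the frame of board_saddle above 0.02 m and angle between the z axis of can and the x axis of board, either way round below 0.15 rad and contact force between can and board above 0.3 N and contact force between the fingers and can below 0.05 N and x of board_line in the frame of stand_edge below -0.03 m), for 0.2 s.
At the end, for the whole second after the job is handed in: Fingers hold the board (over 1 N); line within 4 mm of the stand's end; board flat on the deck (3 mm, 0.04 rad), in line with the rails (0.06 rad), still, resting on the stand; large capacitor in the saddle (10 mm, 0.15 rad), lugs outward, carried by the board, not touched (x of board_line in the frame of stand_edge between -0.004 and 0.004 m and z of board_line in the frame of stand_edge between -0.003 and 0.003 m and angle between board's own z axis and vertical below 0.04 rad and angle between the x axis of board and the x axis of stand, either way round below 0.06 rad and contact force between the fingers and board above 1 N and contact force between board and stand above 0.2 N and linear speed of board below 0.01 m/s and distance between can_mid and board_saddle below 0.01 m and x of can_lugs in the frame of board_saddle above 0.02 m and angle between the z axis of can and the x axis of board, either way round below 0.15 rad and contact force between can and board above 0.3 N and contact force between the fingers and can below 0.05 N); the arm keeps its last pose, push and grip.
It fails at once if the board tips or is lifted off the stand (angle between board's own z axis and vertical above 0.15 rad or z of board_line in the frame of stand_edge above 0.02 m).
It fails at once if the small capacitor, the flux tin or the screwdriver is disturbed (distance of any of small_can, tin, driver from where it was at the start of the episode above 0.02 m or angle between small_can's own z axis and vertical above 0.4 rad).
It also fails if it takes over 51 s, if anything falls off the work surface, if the arm or the gripper's body presses on something with over 40 N, if the wrist force passes 120 N, or if a joint passes its speed limit or range.

## Robot

A 6-joint arm with a two-finger parallel gripper is mounted at the origin on a cart in front of the work surface, level with it; the furniture and walls round the work are solid. World frame = base frame: x ahead of the robot, y to its left, z up, the work surface at z = 0. Lengths are in m, angles in rad, forces in N, time in s.
With the tool pointing down it reaches from about 0.225 to 0.875 m from the base axis. Payload 3.4 kg.
Tool frame: the origin (TCP) lies at the very end of the fingers, on their centre line; the grasp point (between the pads) lies 19 mm behind it; z points along the fingers, y is the line along which they close (so a half turn about z gives the same grasp; the last joint's range is limited). The gripper opens to 85 mm and grips with 20 to 120 N. Pads are 22 mm wide; open, the fingers measure 114 mm over their backs; the gripper's body (76 mm by 85 mm) begins 54 mm behind the grasp point. The pads swing forward as they close: fully open they stand 13 mm farther back than shut.
Start: joints at [-1.459, 0.276, 1.505, -0, 1.361, -0.121], TCP at [0.133, -0.56, 0.231] pointing down, gripper open.
Joint ranges: [-2.89, 2.89], [-0.75, 2.08], [0.22, 2.7], [-1.18, 4.32], [0.11, 2.71], [-2.7, 2.7]. Speed limits (rad/s): [2.57, 2.57, 3.14, 3.14, 3.14, 3.14].

## Interface

Orientations are given as a unit quaternion [w, x, y, z].
In Python, from rig import get_state, optics, sign_off gives the robot as it stands.
- The arm moves only by the tool send_rows, never from a script. Its argument "increments" is a list of rows, each an object with "gripper": the gripper's target within -1 to 1 (shut at 1, half-way at 0, fully open at -1); "linear": the shift along the world's x, y, z in m, a list of three; "delta_rot": the turn, a rotation vector about the world's x, y, z in rad, a list of three. In form: [{"gripper": gripper, "linear": [dx, dy, dz], "delta_rot": [rx, ry, rz]}, ...]. A call has 1 to 8 rows; each row is the pose to reach, as a shift and turn from the pose commanded when the call began; what a row does not reach only later rows make up. A row lasts 1/10 s, in which the tool goes at most 50 mm and 8.59 degrees, less where a joint would pass 70% of its speed; a pose out of reach is approached as far as the arm can. A call with a gripper value outside its range is refused whole. The fingers move at their own pace and stop on an object; "newtons" is the grip in N (left out, the last holds). Time passes only in rows, so rows that repeat a pose let the fingers close. It gives the time, the measured TCP pose, the force, the opening and the grip force at its end, in the units of the state.
- get_state(): the state, without advancing time (a new reading comes with each control period).
- optics.get_image(name): name is "scene" or "top" or "wrist"; returns a dict with "pixels" (420x560x3 uint8, blue, green, red), "K" (3x3 intrinsics, pixels), "k1" (the pictures are not rectified: a ray, as slopes to the right and down, at radius r is drawn at 1 + k1 r^2 times it, then the intrinsics apply), "rvec" (rotation vector, rad) and "tvec" (3), from world to camera coordinates, as OpenCV has them; the wrist camera has in their place "T_tool_cam" (4x4, takes a point from camera to tool coordinates, whose origin is the TCP and whose axes are the flange's). Camera axes: x right, y down, z forward; pixel columns grow to the right and rows downward; lengths in m; the calibration is good to about 2 mm. A picture is of the moment at which its call begins: read the wrist's pose just before it. There is no depth.
- sign_off(): hands the job in; it is judged then, once.
The state is a dict: "clock": time; "qpos": joint angles; "qd": joint speeds; "effort": joint torques, N m; "position": TCP position; "ee_rot": TCP orientation; "contact_force": force on the tool from outside, world axes, zero at the start; "moment": the same for the moment, N m; "width": finger opening in m; "gripper_force": force on a finger pad.
Only numpy, scipy, OpenCV 4.12 (cv2) and the standard library are available. Lean on these libraries where they do the work, as an engineer would, in place of code of your own. Each camera call takes 0.05 s, during which the arm holds its last target. There are 200 camera calls.

## Working session

There is one attempt and no reset: what is moved stays moved. The work goes in short steps, Python scripts to look and compute and a tool call to move; the robot and the scene stay as the last step left them, time stands still between calls to the robot, and variables do not carry over. Pictures are saved under pics/ and viewed, at most 11 in all, crops included, and the job is handed in when it is done.

Besides the shell and the picture viewer there is one more tool, called after "Request:" as name(argument=value, ...) on one line, values as JSON. send_rows: Moves the arm, as the interface text tells. Its arguments: {"type":"object","properties":{"increments":{"type":"array"},"newtons":{"type":"number"}},"required":["increments"]}

```bash
mkdir -p pics; ls; cat > h.py <<'E'
import numpy as np, cv2
from scipy.spatial.transform import Rotation as R
from rig import get_state, optics, sign_off
def cam(name):
    s=get_state(); d=optics.get_image(name)
    if name=='wrist':
        q=np.array(s['ee_rot']);T=np.eye(4);T[:3,:3]=R.from_quat(q[[1,2,3,0]]).as_matrix();T[:3,3]=s['position']
        T=T@np.array(d['T_tool_cam']); d['C']=T[:3,3]; d['R']=T[:3,:3]
    else:
        r=R.from_rotvec(np.ravel(d['rvec'])).as_matrix(); d['R']=r.T; d['C']=-r.T@np.ravel(d['tvec'])
    return d
def rays(d,uv):
    k=np.array([d['k1'],0,0,0],float)
    p=cv2.undistortPoints(np.array(uv,float).reshape(-1,1,2),np.array(d['K'],float),k).reshape(-1,2)
    return np.c_[p,np.ones(len(p))]@d['R'].T
def plane(d,uv,z):
    v=rays(d,uv); return d['C']+v*((z-d['C'][2])/v[:,2])[:,None]
def proj(d,P):
    p=(np.array(P,float).reshape(-1,3)-d['C'])@d['R']; p=p[:,:2]/p[:,2:]
    p=p*(1+d['k1']*(p**2).sum(1))[:,None]; K=np.array(d['K']); return np.c_[p,np.ones(len(p))]@K[:2].T
E
python3 - <<'E'
from h import *
import pickle
for n in ['scene','top']:
    d=cam(n); pickle.dump(d,open(n+'.pkl','wb')); cv2.imwrite(f'pics/{n}0.png',d['pixels']); print(n,d['C'],d['R'][:,2],d['K'],d['k1'])
print(get_state())
E
```

```text
pics
scene [0.11672231 0.39876505 0.83504836] [ 0.40409758 -0.6190988  -0.67336603] [[411.23713894   0.         277.83610808]
 [  0.         411.23713894 213.08545477]
 [  0.           0.           1.        ]] 0.011113811574643771
top [ 0.27899205 -0.25735556  1.25274928] [ 0.2370814  -0.01931895 -0.97129768] [[483.83575444   0.         285.0466579 ]
 [  0.         483.83575444 208.5017732 ]
 [  0.           0.           1.        ]] -0.097646949536302
{'clock': 0.1, 'qpos': array([-1.45900564e+00,  2.76555850e-01,  1.50602740e+00,  2.37821203e-05,
        1.36067505e+00, -1.21007484e-01]), 'qd': array([-0.00060166, -0.00187062, -0.0045496 , -0.0012576 ,  0.00132011,
        0.00191526]), 'effort': array([ 1.99946546e-03, -4.17700303e+01, -2.46405154e+01, -1.98868552e-04,
        5.72692050e-03, -2.53650779e-05]), 'position': array([ 0.13259936, -0.55902039,  0.23050414]), 'ee_rot': array([-8.32760104e-04,  9.93233217e-01,  1.16133905e-01,  1.54652962e-05]), 'contact_force': array([0.26653219, 1.18568519, 0.07627337]), 'moment': array([ 0.05982871, -0.00211828, -0.01463515]), 'gripper_force': 0.0, 'width': 0.08505655334476823}
```

View pics/scene0.png

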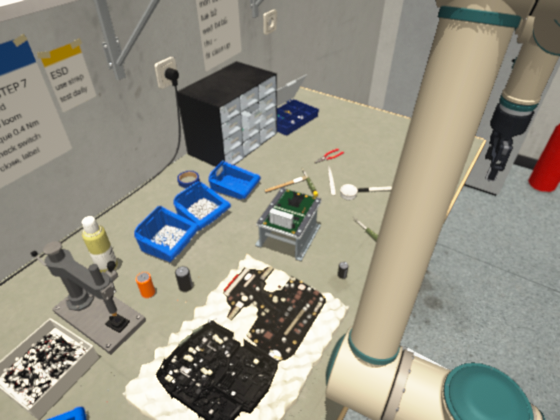

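View pics/top0.png

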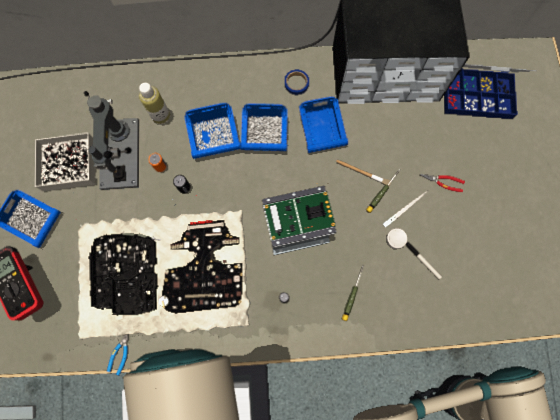

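The large can is at top (181,184), with the orange look-alike at (156,162). The small can is at (284,297). The stand is around (300,220), saddle side to the right (-y). I'll zoom in on both views.

```bash
python3 - <<'E'
import cv2,numpy as np
a=cv2.imread('pics/top0.png')[170:270,250:350]; b=cv2.imread('pics/top0.png')[140:210,140:210]
c=cv2.imread('pics/scene0.png')[180:260,245:335]
f=lambda i:cv2.resize(i,(400,300) if 0 else (int(i.shape[1]*300/i.shape[0])*1,300),interpolation=cv2.INTER_CUBIC)
r1=np.hstack([cv2.resize(a,(500,500),interpolation=2),np.vstack([cv2.resize(b,(280,250),interpolation=2)[:, :280],cv2.resize(c,(280,250),interpolation=2)])])
cv2.imwrite('pics/z.png',r1)
E
```

```text
(no output)
```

View pics/z.png

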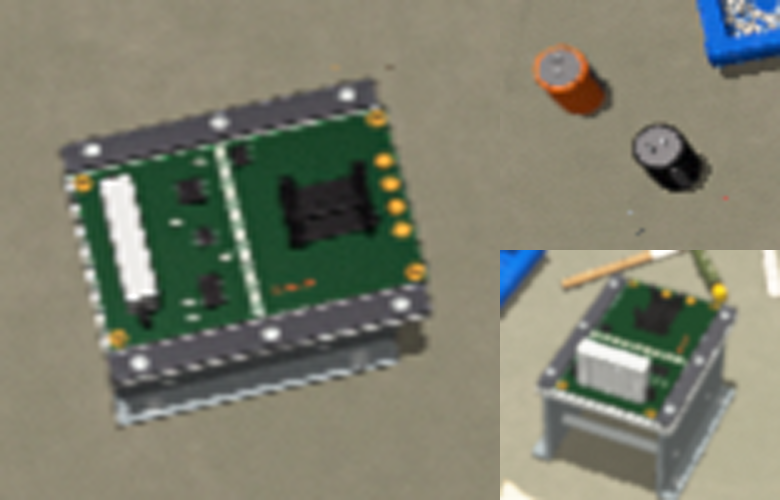

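The crop shows the white line at crop x≈235 running across the board, the heatsink left (128,240), the saddle right (328,208), so the open end points right. The top of the large can is at about pixel (180.7,180.6).

```bash
python3 - <<'E'
from h import *
import pickle
d=pickle.load(open('top.pkl','rb'));s=pickle.load(open('scene.pkl','rb'))
c=lambda l:np.array(l)/5+[250,170]-0.4
rail=plane(d,c([(62,150),(375,80),(430,312),(110,378)]),.096); print('rail',rail,[np.linalg.norm(rail[i]-rail[i-1]) for i in range(4)],rail.mean(0))
print('line',plane(d,c([(220,145),(260,315)]),.093)); print('heat top',plane(d,c([(117,180),(140,302)]),.131))
print('saddle',plane(d,c([(328,208)]),.112)); print('board in/out',plane(d,c([(85,264),(406,198)]),.093))
# can: gray top mask within top
for dd,box in((d,(165,170,200,200)),(s,(170,255,200,300))):
    x0,y0,x1,y1=box; p=dd['pixels'][y0:y1,x0:x1].astype(int)
    g=p.mean(2); m=((g<45)).astype(np.uint8)
    n,l,st,ce=cv2.connectedComponentsWithStats(m); i=1+st[1:,4].argmax(); print(st[i]+np.array([x0,y0,0,0,0]),ce[i]+[x0,y0])
    for r in p.mean(2).astype(int): print(' '.join('%3d'%v for v in r)) if dd is d else 0
print(plane(d,[(180.3,180.1)],.06))
for nm,dd in(('top',d),('scene',s)):
    C=plane(d,[(180.3,180.1)],.06)[0]; print(nm,proj(dd,[C,C*[1,1,0]]))
E
```

```text
rail [[ 0.58799339 -0.22513702  0.096     ]
 [ 0.61296671 -0.38292996  0.096     ]
 [ 0.4938046  -0.39899284  0.096     ]
 [ 0.47252877 -0.24139123  0.096     ]] [np.float64(0.1166030716481554), np.float64(0.1597569352007382), np.float64(0.12023986109226284), np.float64(0.15903121951389515)] [ 0.54182337 -0.31211276  0.096     ]
line [[ 0.58578771 -0.30339676  0.093     ]
 [ 0.49884386 -0.31636392  0.093     ]]
heat top [[ 0.56196536 -0.25145365  0.131     ]
 [ 0.50190776 -0.25838189  0.131     ]]
saddle [[ 0.54551988 -0.35251114  0.112     ]]
board in/out [[ 0.53030355 -0.23281488  0.093     ]
 [ 0.55227578 -0.39300664  0.093     ]]
[177 180  14  13  96] [184.5        187.44791667]
 70  75 103 126 131 131 130 129 132 132 132 131 132 133 131 131 130 131 132 132 132 132 133 132 132 132 131 133 130 131 133 131 131 133 132
105 117 128 132 133 130 129 130 130 132 131 133 132 133 132 132 132 130 130 133 132 134 134 133 133 131 132 131 132 131 132 132 130 132 132
125 132 132 133 131 128 128 129 130 133 132 132 131 133 133 132 131 131 132 132 131 135 133 135 131 132 132 131 131 132 132 128 
[... 3309 characters left out ...]
34 131 131 131 128 130 130 131 132 133 130 130 133 131 130 132
132 131 130 130 130 129 130 128 128 127 128 128 129 130 132 132 132 130 133 132 133 131 131 131 132 131 131 134 133 131 131 131 131 129 130
129 130 129 130 128 130 130 133 128 128 126 128 129 130 131 133 130 131 131 132 134 130 131 131 130 129 132 133 134 133 132 130 131 130 130
129 130 131 133 131 131 135 156 136 130 129 130 129 129 132 131 131 132 130 132 131 130 133 132 130 130 133 133 130 134 132 131 131 129 132
[178 275  13  16 136] [184.11029412 282.95588235]
[[ 0.6648145  -0.01623018  0.06      ]]
top [[180.3        180.1       ]
 [184.87623583 186.62843016]]
scene [[182.30832852 269.54021937]
 [186.00498487 284.89719055]]
```

Request:
send_rows(increments=[{"gripper":-1,"linear":[0.05,0.05,0.02],"delta_rot":[-0.1,0,0]},{"gripper":-1,"linear":[0.1,0.1,0.04],"delta_rot":[-0.2,0,0]},{"gripper":-1,"linear":[0.14,0.14,0.06],"delta_rot":[-0.3,0,0]},{"gripper":-1,"linear":[0.18,0.18,0.07],"delta_rot":[-0.4,0,0]},{"gripper":-1,"linear":[0.2,0.22,0.07],"delta_rot":[-0.4,0,0]},{"gripper":-1,"linear":[0.2,0.22,0.07],"delta_rot":[-0.4,0,0]}])

```text
clock: 0.7
position: [0.3289, -0.342, 0.3006]
ee_rot: [0.198, 0.973, 0.114, -0.023]
contact_force: [-0.1, -0.3, -0.0]
width: 0.0853
gripper_force: 0.0
```

```bash
cat > log.py <<'E'
from h import *
s=get_state()
row=np.r_[s['qpos'],s['position'],s['ee_rot']]
print(s['clock'],row.round(4).tolist(),s['width'],np.round(s['contact_force'],1)); open('fk.txt','a').write(' '.join(map(str,row))+'\n')
E
echo "-1.45900564 .27655585 1.5060274 .0000238 1.36067505 -.121007484 .13259936 -.55902039 .23050414 -8.3276e-4 .993233217 .116133905 1.5465e-5" > fk.txt; python3 log.py; python3 -c "
from h import *
d=cam('wrist'); print(np.round(d['T_tool_cam'],3))"
```

```text
0.7 [-0.728, -0.0426, 1.7806, -0.3242, 1.1489, 0.7053, 0.3289, -0.342, 0.3006, 0.1976, 0.9734, 0.114, -0.0228] 0.08532142301774852 [-0.1 -0.3 -0. ]
[[ 0.    -0.958 -0.288  0.074]
 [ 1.     0.    -0.     0.   ]
 [ 0.    -0.288  0.958 -0.144]
 [ 0.     0.     0.     1.   ]]
```

```bash
cat > kin.py <<'E'
from h import *
from scipy.optimize import least_squares
E=lambda s,a:R.from_euler(s,a).as_matrix()
def parts(q):
    A=E('z',q[0]);B=A@E('y',q[1]);C=B@E('y',q[2]);D=C@E('z',q[3]);F=D@E('y',q[4]);G=F@E('z',q[5])
    return A,B,C,F,G
def cols(q):
    A,B,C,F,G=parts(q)
    return np.c_[A[:,0],A[:,2],B[:,0],B[:,2],C[:,0],C[:,2],F[:,2]]
D=np.loadtxt('fk.txt',ndmin=2)
q_rot=lambda r:R.from_quat(r[[10,11,12,9]]).as_matrix()
E
python3 - <<'E'
from kin import *
for r in D: print((parts(r[:6])[4].T@q_rot(r)).round(3).tolist())
E
```

```text
[[0.0, -1.0, 0.0], [1.0, 0.0, -0.0], [0.0, 0.0, 1.0]]
[[0.0, -1.0, -0.0], [1.0, 0.0, 0.0], [-0.0, -0.0, 1.0]]
```

Request:
send_rows(increments=[{"gripper":-1,"linear":[0.04,0.04,0.03],"delta_rot":[0.1,-0.1,0]},{"gripper":-1,"linear":[0.08,0.08,0.06],"delta_rot":[0.2,-0.2,0]},{"gripper":-1,"linear":[0.1,0.1,0.06],"delta_rot":[0.3,-0.3,0]},{"gripper":-1,"linear":[0.12,0.12,0.06],"delta_rot":[0.4,-0.3,0]},{"gripper":-1,"linear":[0.12,0.12,0.06],"delta_rot":[0.4,-0.3,0]}])

```text
clock: 1.25
position: [0.4502, -0.225, 0.3605]
ee_rot: [0.015, 0.986, 0.086, 0.145]
contact_force: [0.5, -1.0, -0.3]
width: 0.0856
gripper_force: 0.0
```

```bash
python3 log.py
```

```text
1.25 [-0.7449, -0.0262, 1.5887, 0.1987, 1.3621, 0.6322, 0.4502, -0.225, 0.3605, 0.0147, 0.9855, 0.0858, 0.1454] 0.085581784581011 [ 0.5 -1.  -0.3]
```

Request:
send_rows(increments=[{"gripper":-1,"linear":[0.03,0.04,-0.02],"delta_rot":[0.1,0.1,0]},{"gripper":-1,"linear":[0.03,0.08,-0.04],"delta_rot":[0.2,0.2,0]},{"gripper":-1,"linear":[0.03,0.1,-0.06],"delta_rot":[0.3,0.2,0]},{"gripper":-1,"linear":[0.03,0.1,-0.06],"delta_rot":[0.4,0.2,0]},{"gripper":-1,"linear":[0.03,0.1,-0.06],"delta_rot":[0.4,0.2,0]}])

```text
clock: 1.75
position: [0.4778, -0.1265, 0.2974]
ee_rot: [-0.19, 0.979, 0.055, 0.058]
contact_force: [-0.2, -0.1, -0.2]
width: 0.0855
gripper_force: 0.0
```

```bash
python3 log.py; cat >> kin.py <<'E'
A_=np.vstack([cols(r[:6]) for r in D]); b_=D[:,6:9].ravel()
use=[0,1,3,4,5,6]
# A z held weakly by a small ridge
dims=np.zeros(7); sol=np.linalg.lstsq(A_[:,use],b_,rcond=None); dims[use]=sol[0]
CM=np.array([[0,-1,0],[1,0,0],[0,0,1.]])
def fk(q): return cols(q)@dims, parts(q)[4]@CM
lo=np.array([-2.89,-.75,.22,-1.18,.11,-2.7]);hi=np.array([2.89,2.08,2.7,4.32,2.71,2.7])
def ik(p,Rm,q0):
    f=lambda q:np.r_[(fk(q)[0]-p)*5,R.from_matrix(fk(q)[1].T@Rm).as_rotvec()]
    return least_squares(f,np.clip(q0,lo+.01,hi-.01),bounds=(lo,hi))
E
python3 - <<'E'
from kin import *
print(dims.round(4),sol[3].round(3),np.abs(A_@dims-b_).max())
# grasp search: can at
Cn=np.array([.664,-.018,.034]); 
for az in range(-180,180,30):
  for al in (20,35):
    a,t=np.radians(az),np.radians(al); z=np.array([np.cos(a)*np.cos(t),np.sin(a)*np.cos(t),-np.sin(t)]); best=None
    for sg in(1,-1):
      y=sg*np.array([-np.sin(a),np.cos(a),0]); Rm=np.c_[np.cross(y,z),y,z]
      for q4 in(-.8,0,1.57,3.1):
       for q6 in (-1.5,0,1.5):
        s=ik(Cn+.019*z,Rm,[0,.5,1.6,q4,1.2,q6])
        if s.cost<1e-5: print(az,al,sg,s.x.round(2)); best=1;break
       if best:break
      if best:break
E
```

```text
1.75 [-0.6715, 0.1678, 1.5575, 0.3614, 1.5895, 0.763, 0.4778, -0.1265, 0.2974, -0.1898, 0.9786, 0.0546, 0.058] 0.08549611395594964 [-0.2 -0.1 -0.2]
[-0.001   0.1423  0.      0.6964  0.0755  0.413   0.425 ] [3.956 2.836 0.497 0.183 0.118 0.103] 0.06828494547824199
-180 20 1 [-0.02  1.27  0.55 -0.03  2.54  1.54]
-180 35 1 [-0.02  1.11  0.75 -0.02  2.25  1.55]
-150 20 1 [ 0.17  1.21  0.73 -0.47  2.35  1.1 ]
-150 35 1 [ 0.15  1.06  0.88 -0.35  2.1   1.17]
-120 20 1 [ 0.35  1.08  1.1  -0.72  1.98  0.96]
-120 35 1 [ 0.31  0.94  1.19 -0.6   1.78  0.95]
-90 20 1 [ 0.5   0.95  1.54 -0.97  1.57  1.01]
-90 35 1 [ 0.44  0.82  1.57 -0.85  1.39  0.89]
-30 20 1 [0.48 0.95 2.48 4.08 1.39 1.82]
-30 35 1 [0.38 0.68 2.36 4.11 0.9  1.46]
0 35 1 [-0.05  0.72  2.55  3.09  1.08  1.56]
30 20 1 [-0.56  0.93  2.43  2.12  1.33  1.37]
30 35 1 [-0.46  0.67  2.32  2.07  0.88  1.73]
60 20 1 [-0.63  0.87  1.96  1.36  1.27  1.89]
60 35 1 [-0.55  0.72  1.94  1.23  1.05  2.14]
90 20 1 [-0.54  0.96  1.49  0.94  1.61  2.15]
90 35 1 [-0.49  0.83  1.53  0.82  1.43  2.25]
120 20 1 [-0.39  1.09  1.05  0.69  2.02  2.18]
120 35 1 [-0.35  0.96  1.15  0.57  1.82  2.17]
150 20 1 [-0.21  1.22  0.7   0.44  2.38  2.01]
150 35 1 [-0.19  1.06  0.86  0.32  2.13  1.94]
```

```bash
python3 - <<'E'
from kin import *
def allc(q):
    A,B,C,F,G=parts(q); Dm=C@E('z',q[3])
    return dict(Ax=A[:,0],Ay=A[:,1],Az=A[:,2],Bx=B[:,0],Bz=B[:,2],Cx=C[:,0],Cz=C[:,2],Dx=Dm[:,0],Dy=Dm[:,1],Fx=F[:,0],Fy=F[:,1],Fz=F[:,2],Gx=G[:,0],Gy=G[:,1])
for names in (['Az','Bz','Cz','Fz'],['Ay','Az','Bz','Cz','Fz'],['Az','Bz','Cz','Dx','Fz'],['Az','Bz','Cz','Dy','Fz'],['Az','Bz','Cz','Fx','Fz'],['Az','Bz','Cx','Cz','Fz'],['Az','Ax','Bz','Cz','Fz'],['Az','Bz','Cz','Fz','Fy'],['Az','Bz','Cx','Cz','Dx','Fz'],['Az','Bz','Cz','Fz','Fx','Fy','Ay']):
    M=np.vstack([np.c_[tuple(allc(r[:6])[n] for n in names)] for r in D]); x,_,_,sv=np.linalg.lstsq(M,b_,rcond=None)
    print(names,x.round(4),np.abs(M@x-b_).max().round(4),sv[-1].round(3))
E
```

```text
['Az', 'Bz', 'Cz', 'Fz'] [0.0964 0.6653 0.4052 0.4239] 0.0702 0.181
['Ay', 'Az', 'Bz', 'Cz', 'Fz'] [0.0695 0.1001 0.6048 0.4156 0.3636] 0.0043 0.181
['Az', 'Bz', 'Cz', 'Dx', 'Fz'] [0.1161 0.6505 0.4126 0.0311 0.3971] 0.0692 0.136
['Az', 'Bz', 'Cz', 'Dy', 'Fz'] [0.1021 0.6075 0.4141 0.0669 0.3727] 0.0248 0.181
['Az', 'Bz', 'Cz', 'Fx', 'Fz'] [ 0.0932  0.6622  0.3128 -0.0923  0.4365] 0.0681 0.18
['Az', 'Bz', 'Cx', 'Cz', 'Fz'] [0.1423 0.6965 0.0757 0.4121 0.425 ] 0.0683 0.104
['Az', 'Ax', 'Bz', 'Cz', 'Fz'] [ 0.0972 -0.0083  0.6656  0.4135  0.424 ] 0.0701 0.118
['Az', 'Bz', 'Cz', 'Fz', 'Fy'] [0.1021 0.6075 0.4141 0.3727 0.0669] 0.0248 0.181
['Az', 'Bz', 'Cx', 'Cz', 'Dx', 'Fz'] [0.1413 0.6848 0.0614 0.4137 0.0121 0.4144] 0.0684 0.079
['Az', 'Bz', 'Cz', 'Fz', 'Fx', 'Fy', 'Ay'] [ 0.1     0.6046  0.4043  0.366  -0.0111  0.0072  0.062 ] 0.0043 0.067
```

```bash
sed -i "s/return np.c_\[A\[:,0\]/return np.c_[A[:,1]/" kin.py; sed -i 's/use=\[0,1,3,4,5,6\]/use=[0,1,3,5,6]/' kin.py
cat >> kin.py <<'E'
u=np.array([np.cos(np.radians(-81.6)),np.sin(np.radians(-81.6)),0]); ez=np.array([0,0,1.])
SAD=np.array([.5418,-.3121,.1225])+.04*u; CAN=np.array([.664,-.018,.034])
def Rg(az,al,sg):
    a,t=np.radians(az),np.radians(al); h=np.array([np.cos(a),np.sin(a),0]); z=h*np.cos(t)-ez*np.sin(t); y=sg*np.cross(ez,h); return np.c_[np.cross(y,z),y,z]
def Rp(al,sg):
    t=np.radians(al); z=-ez*np.cos(t)-u*np.sin(t); y=sg*np.cross(ez,u); return np.c_[np.cross(y,z),y,z]
def solve(p,Rm,seeds):
    out=[]
    for s in seeds:
        r=ik(p+.019*Rm[:,2],Rm,s)
        if r.cost<1e-5 and not any(np.abs(r.x-o).max()<.05 for o in out): out.append(r.x)
    return out
seeds=[[0,.5,1.6,q4,1.2,q6] for q4 in(-.9,0,1.57,3.1) for q6 in(-1.5,0,1.5)]
E
python3 - <<'E'
from kin import *
print(dims.round(4),np.abs(A_@dims-b_).max())
for sg in(1,-1):
  for al in (30,40,50):
    P=solve(SAD,Rp(al,sg),seeds); print('P',sg,al,[p.round(2).tolist() for p in P])
    if not P: continue
    for az in (-120,-100,-80,-60,-45,-30,0,30,60,90):
        print('  G',az,[p.round(2).tolist() for p in solve(CAN,Rg(az,al,sg),seeds)])
E
```

```text
[0.0695 0.1001 0.     0.6048 0.     0.4156 0.3636] 0.004269994264964494
P 1 30 [[-0.83, 0.69, 1.25, 0.29, 1.65, -1.02]]
  G -120 [[0.21, 0.98, 1.19, -0.72, 1.77, 0.89]]
  G -100 [[0.28, 0.87, 1.46, -0.9, 1.5, 0.85]]
  G -80 [[0.32, 0.76, 1.73, -1.13, 1.24, 0.89]]
  G -60 []
  G -45 []
  G -30 [[0.15, 0.57, 2.34, 3.92, 0.87, 1.38]]
  G 0 [[-0.24, 0.54, 2.48, 2.88, 0.93, 1.61]]
  G 30 [[-0.55, 0.57, 2.31, 1.92, 0.94, 1.85]]
  G 60 [[-0.61, 0.68, 1.96, 1.23, 1.16, 2.12]]
  G 90 [[-0.54, 0.83, 1.55, 0.84, 1.51, 2.2]]
P 1 40 [[-0.86, 0.77, 1.16, 0.36, 1.81, -1.03]]
  G -120 [[0.17, 0.89, 1.25, -0.63, 1.64, 0.87]]
  G -100 [[0.24, 0.79, 1.48, -0.8, 1.39, 0.78]]
  G -80 [[0.27, 0.69, 1.73, -1.01, 1.12, 0.75]]
  G -60 []
  G -45 []
  G -30 [[0.1, 0.48, 2.25, 4.1, 0.58, 1.13]]
  G 0 [[-0.22, 0.44, 2.37, 2.82, 0.55, 1.71]]
  G 30 [[-0.48, 0.49, 2.23, 1.74, 0.72, 2.13]]
  G 60 [[-0.55, 0.61, 1.93, 1.1, 1.03, 2.3]]
  G 90 [[-0.5, 0.76, 1.57, 0.75, 1.4, 2.28]]
P 1 50 [[-0.89, 0.86, 1.08, 0.44, 1.96, -1.03]]
  G -120 [[0.13, 0.81, 1.32, -0.54, 1.5, 0.83]]
  G -100 [[0.18, 0.72, 1.51, -0.68, 1.27, 
[... 973 characters left out ...]
  G -45 []
  G -30 [[0.1, 0.48, 2.25, 4.1, 0.58, -2.01]]
  G 0 [[-0.22, 0.44, 2.37, 2.82, 0.55, -1.43]]
  G 30 [[-0.48, 0.49, 2.23, 1.74, 0.72, -1.01]]
  G 60 [[-0.55, 0.61, 1.93, 1.1, 1.03, -0.84]]
  G 90 [[-0.5, 0.76, 1.57, 0.75, 1.4, -0.86]]
P -1 50 [[-0.89, 0.86, 1.08, 0.44, 1.96, 2.11]]
  G -120 [[0.13, 0.81, 1.32, -0.54, 1.5, -2.31]]
  G -100 [[0.18, 0.72, 1.51, -0.68, 1.27, -2.45]]
  G -80 [[0.2, 0.63, 1.72, -0.85, 1.02, -2.56]]
  G -60 [[0.18, 0.54, 1.91, -1.08, 0.76, -2.63]]
  G -45 []
  G -30 []
  G 0 [[-0.2, 0.39, 2.23, 2.49, 0.21, -1.09]]
  G 30 [[-0.41, 0.44, 2.13, 1.39, 0.55, -0.59]]
  G 60 [[-0.48, 0.55, 1.88, 0.93, 0.93, -0.63]]
  G 90 [[-0.44, 0.69, 1.58, 0.65, 1.28, -0.77]]
```

```bash
cat > go.py <<'E'
from kin import *
def delta(p,Rm):
    s=get_state(); q=np.array(s['ee_rot']); R0=R.from_quat(q[[1,2,3,0]]).as_matrix()
    return (p-s['position']).round(4).tolist(), R.from_matrix(Rm@R0.T).as_rotvec().round(3).tolist()
E
python3 - <<'E'
from go import *
import pickle
d=pickle.load(open('top.pkl','rb'))
print('orange',plane(d,[(155.6,158.7)],.06),'can',plane(d,[(179.2,180.4)],.06))
can=plane(d,[(179.2,180.4)],.06)[0]*[1,1,0]+[0,0,.032]
s=pickle.load(open('scene.pkl','rb'));print('scene proj can top, bottom',proj(s,[can+[0,0,.028],can-[0,0,.032]]))
Rm=Rg(-70,50,1); 
for off in(.09,0):
    p=can+(.019-off)*Rm[:,2]; print(p.round(4),delta(p,Rm),[x.round(2) for x in solve(can-off*Rm[:,2],Rm,seeds)])
E
```

```text
orange [[0.72844008 0.04808306 0.06      ]] can [[ 0.66421338 -0.01335278  0.06      ]]
scene proj can top, bottom [[181.67215871 270.4155649 ]
 [185.40063474 285.76880737]]
[0.6486 0.0295 0.0864] ([0.1708, 0.156, -0.211], [-1.042, 0.149, 1.798]) [array([ 0.3 ,  0.51,  1.75, -0.84,  1.04,  0.45])]
[ 0.6684 -0.0248  0.0174] ([0.1906, 0.1017, -0.2799], [-1.042, 0.149, 1.798]) [array([ 0.21,  0.59,  1.81, -0.96,  0.89,  0.54])]
```

Request:
send_rows(increments=[{"gripper":-0.4,"linear":[0.03,0.03,0],"delta_rot":[-0.07,0.01,0.125]},{"gripper":-0.4,"linear":[0.06,0.06,0],"delta_rot":[-0.14,0.02,0.25]},{"gripper":-0.4,"linear":[0.09,0.09,-0.01],"delta_rot":[-0.21,0.03,0.375]},{"gripper":-0.4,"linear":[0.11,0.12,-0.02],"delta_rot":[-0.28,0.04,0.5]},{"gripper":-0.4,"linear":[0.13,0.14,-0.03],"delta_rot":[-0.35,0.05,0.625]},{"gripper":-0.4,"linear":[0.15,0.16,-0.04],"delta_rot":[-0.42,0.06,0.75]},{"gripper":-0.4,"linear":[0.16,0.17,-0.05],"delta_rot":[-0.49,0.07,0.875]},{"gripper":-0.4,"linear":[0.16,0.17,-0.05],"delta_rot":[-0.56,0.08,1.0]}])

```text
clock: 2.55
position: [0.64, 0.0468, 0.2492]
ee_rot: [0.072, 0.845, 0.522, -0.091]
contact_force: [-0.7, 0.4, 1.3]
width: 0.0596
gripper_force: 0.0
```

```bash
cat > g.py <<'E'
from go import *
can=np.array([.6642,-.0134,.032]);Rm=Rg(-70,50,1)
for off in(.09,0): print(delta(can+(.019-off)*Rm[:,2],Rm))
E
python3 log.py; python3 g.py
```

```text
2.55 [0.0838, 0.4336, 1.2426, -0.2111, 1.5647, 0.5599, 0.64, 0.0468, 0.2492, 0.072, 0.8451, 0.5219, -0.0912] 0.05961540483799495 [-0.7  0.4  1.3]
([0.0086, -0.0173, -0.1628], [-0.477, 0.054, 0.789])
([0.0283, -0.0717, -0.2317], [-0.477, 0.054, 0.789])
```

Request:
send_rows(increments=[{"gripper":-0.4,"linear":[0.0,0,0],"delta_rot":[-0.07,0.01,0.125]},{"gripper":-0.4,"linear":[0.0,0,-0.02],"delta_rot":[-0.14,0.02,0.25]},{"gripper":-0.4,"linear":[0.0,0,-0.05],"delta_rot":[-0.21,0.03,0.375]},{"gripper":-0.4,"linear":[0.005,-0.01,-0.08],"delta_rot":[-0.28,0.035,0.5]},{"gripper":-0.4,"linear":[0.009,-0.017,-0.11],"delta_rot":[-0.35,0.04,0.625]},{"gripper":-0.4,"linear":[0.009,-0.017,-0.14],"delta_rot":[-0.42,0.048,0.73]},{"gripper":-0.4,"linear":[0.009,-0.017,-0.163],"delta_rot":[-0.477,0.054,0.789]},{"gripper":-0.4,"linear":[0.009,-0.017,-0.163],"delta_rot":[-0.477,0.054,0.789]}])

```text
clock: 3.35
position: [0.6442, 0.0288, 0.0837]
ee_rot: [0.276, 0.54, 0.77, -0.198]
contact_force: [-0.9, 0.2, 0.0]
width: 0.0599
gripper_force: 0.0
```

```bash
python3 log.py; python3 g.py; python3 - <<'E'
from h import *
import pickle
d=cam('wrist'); pickle.dump(d,open('w.pkl','wb')); cv2.imwrite('pics/w1.png',d['pixels']); print(proj(d,[[.6642,-.0134,.06],[.6642,-.0134,0]]))
E
```

```text
3.35 [0.3013, 0.5443, 1.7064, -0.831, 1.0466, 0.4458, 0.6442, 0.0288, 0.0837, 0.2764, 0.5403, 0.7696, -0.1984] 0.05993702998179269 [-0.9  0.2  0. ]
([0.0044, 0.0007, 0.0027], [-0.001, -0.008, 0.005])
([0.0242, -0.0537, -0.0662], [-0.001, -0.008, 0.005])
[[287.93938727 263.13190621]
 [287.47431414 187.05196278]]
```

View pics/w1.png

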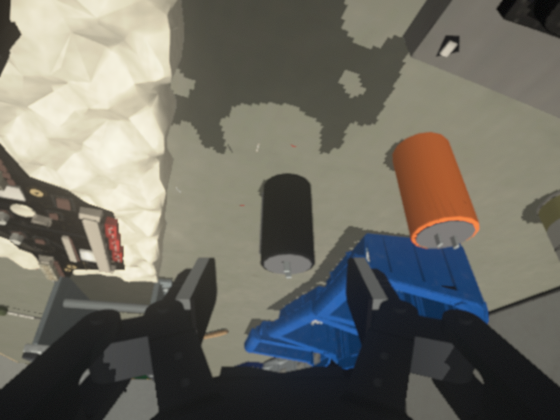

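The wrist view shows the can's top centred at about (288,263) and its base at about (286,186), both as predicted. It is centred between the fingers, so I'll go in.

Request:
send_rows(increments=[{"gripper":-0.4,"linear":[0.008,-0.012,-0.015],"delta_rot":[0,-0.004,0.003]},{"gripper":-0.4,"linear":[0.014,-0.027,-0.033],"delta_rot":[0,-0.008,0.005]},{"gripper":-0.4,"linear":[0.019,-0.04,-0.05],"delta_rot":[0,-0.008,0.005]},{"gripper":-0.4,"linear":[0.024,-0.054,-0.066],"delta_rot":[0,-0.008,0.005]},{"gripper":-0.4,"linear":[0.024,-0.054,-0.066],"delta_rot":[0,-0.008,0.005]},{"gripper":0.6,"linear":[0.024,-0.054,-0.066],"delta_rot":[0,-0.008,0.005]},{"gripper":0.6,"linear":[0.024,-0.054,-0.066],"delta_rot":[0,-0.008,0.005]},{"gripper":0.6,"linear":[0.024,-0.054,-0.066],"delta_rot":[0,-0.008,0.005]}], newtons=50)

```text
clock: 4.2
position: [0.6728, -0.0256, 0.024]
ee_rot: [0.284, 0.541, 0.768, -0.193]
contact_force: [-0.1, -0.8, 5.5]
width: 0.0336
gripper_force: 49.8
```

```bash
python3 log.py; python3 g.py
```

```text
4.2 [0.206, 0.6245, 1.7493, -0.9454, 0.9031, 0.5256, 0.6728, -0.0256, 0.024, 0.2838, 0.5412, 0.7678, -0.1926] 0.033558546303411776 [-0.1 -0.8  5.5]
([-0.0242, 0.0551, 0.0624], [-0.002, 0.011, 0.002])
([-0.0045, 0.0007, -0.0065], [-0.002, 0.011, 0.002])
```

```bash
cat > pl.py <<'E'
from go import *
s=get_state();q=np.array(s['ee_rot']);R0=R.from_quat(q[[1,2,3,0]]).as_matrix();p=s['position']
import os
if not os.path.exists('off.npy'):
    h=np.array([np.cos(np.radians(-70)),np.sin(np.radians(-70)),0]); c=np.array([.6642,-.0134,.03]); gp=p-.019*R0[:,2]
    y=R0[:,1]; c=c-y*np.dot(c-gp,y)   # centred by the fingers
    np.save('off.npy',np.r_[R0.T@(c-p),R0.T@ez]); print('can rel gp',R0.T@(c-gp))
o=np.load('off.npy'); om,oa=o[:3],o[3:]; oa=oa/np.linalg.norm(oa)
y=np.cross(ez,u)  # tool y
# target Rm: Rm@oa=u, Rm@y_tool ~ y
yt=np.array([0,1,0]); yt=yt-oa*np.dot(yt,oa); yt/=np.linalg.norm(yt)
Rm=np.c_[u,y,ez]@np.c_[oa,yt,np.cross(oa,yt)].T
print('tool z at release',Rm[:,2])
for dz in(.12,.04,.0):
    t=SAD+[0,0,dz]-Rm@om; print(dz,t.round(4),delta(t,Rm),ik(t,Rm,[-.88,.82,1.12,.4,1.9,-1.03]).x.round(2))
E
python3 pl.py
```

```text
can rel gp [7.07780241e-03 2.00465367e-17 5.06913881e-03]
tool z at release [-0.10299548  0.75783392 -0.64426678]
0.12 [ 0.5468 -0.3456  0.2281] ([-0.126, -0.3201, 0.2042], [1.525, 0.384, -0.157]) [-0.9   0.85  0.83  0.5   2.19 -0.89]
0.04 [ 0.5468 -0.3456  0.1481] ([-0.126, -0.3201, 0.1242], [1.525, 0.384, -0.157]) [-0.9   0.89  0.95  0.46  2.05 -0.98]
0.0 [ 0.5468 -0.3456  0.1081] ([-0.126, -0.3201, 0.0842], [1.525, 0.384, -0.157]) [-0.9   0.91  1.    0.44  1.98 -1.01]
```

Request:
send_rows(increments=[{"gripper":0.6,"linear":[0,0,0.03],"delta_rot":[0,0,0]},{"gripper":0.6,"linear":[0,0,0.07],"delta_rot":[0.03,0.008,-0.003]},{"gripper":0.6,"linear":[0,-0.01,0.11],"delta_rot":[0.12,0.03,-0.012]},{"gripper":0.6,"linear":[-0.01,-0.03,0.15],"delta_rot":[0.24,0.06,-0.025]},{"gripper":0.6,"linear":[-0.02,-0.06,0.18],"delta_rot":[0.36,0.09,-0.037]},{"gripper":0.6,"linear":[-0.03,-0.09,0.2],"delta_rot":[0.48,0.12,-0.05]},{"gripper":0.6,"linear":[-0.05,-0.12,0.21],"delta_rot":[0.6,0.15,-0.062]},{"gripper":0.6,"linear":[-0.06,-0.15,0.22],"delta_rot":[0.72,0.18,-0.075]}])

```text
clock: 5.0
position: [0.6108, -0.1757, 0.2446]
ee_rot: [-0.002, 0.614, 0.789, 0.035]
contact_force: [1.0, 0.2, -2.6]
width: 0.034
gripper_force: 50.2
```

```bash
python3 log.py; python3 pl.py
```

```text
5.0 [-0.4294, 0.3502, 1.3643, 0.0698, 1.4156, -0.688, 0.6108, -0.1757, 0.2446, -0.0021, 0.6138, 0.7887, 0.0349] 0.033954916372370685 [ 1.   0.2 -2.6]
tool z at release [-0.10299548  0.75783392 -0.64426678]
0.12 [ 0.5468 -0.3456  0.2281] ([-0.0639, -0.1699, -0.0165], [0.8, 0.205, -0.084]) [-0.9   0.85  0.84  0.5   2.19 -0.9 ]
0.04 [ 0.5468 -0.3456  0.1481] ([-0.0639, -0.1699, -0.0965], [0.8, 0.205, -0.084]) [-0.9   0.88  0.96  0.46  2.05 -0.98]
0.0 [ 0.5468 -0.3456  0.1081] ([-0.0639, -0.1699, -0.1365], [0.8, 0.205, -0.084]) [-0.9   0.91  1.01  0.44  1.98 -1.01]
```

Request:
send_rows(increments=[{"gripper":0.6,"linear":[-0.01,-0.03,0],"delta_rot":[0.12,0.03,-0.012]},{"gripper":0.6,"linear":[-0.02,-0.06,0],"delta_rot":[0.24,0.06,-0.025]},{"gripper":0.6,"linear":[-0.03,-0.09,0],"delta_rot":[0.36,0.09,-0.037]},{"gripper":0.6,"linear":[-0.04,-0.12,0],"delta_rot":[0.48,0.12,-0.05]},{"gripper":0.6,"linear":[-0.05,-0.15,-0.01],"delta_rot":[0.6,0.15,-0.062]},{"gripper":0.6,"linear":[-0.064,-0.17,-0.016],"delta_rot":[0.7,0.18,-0.075]},{"gripper":0.6,"linear":[-0.064,-0.17,-0.016],"delta_rot":[0.8,0.205,-0.084]},{"gripper":0.6,"linear":[-0.064,-0.17,-0.016],"delta_rot":[0.8,0.205,-0.084]}])

```text
clock: 5.8
position: [0.547, -0.3482, 0.2202]
ee_rot: [-0.32, 0.598, 0.681, 0.275]
contact_force: [0.4, -0.0, -2.6]
width: 0.034
gripper_force: 50.2
```

```bash
python3 log.py; python3 pl.py; python3 - <<'E'
from h import *
import pickle
im=[]
for n in('wrist','top','scene'):
    d=cam(n); pickle.dump(d,open(n+'2.pkl','wb')); im.append(d['pixels'])
t=cv2.resize(im[1][170:270,250:350],(400,400),interpolation=2); s=cv2.resize(im[2][160:260,235:335],(400,400),interpolation=2)
cv2.imwrite('pics/m2.png',np.hstack([t,s])); cv2.imwrite('pics/w2.png',im[0])
E
```

```text
5.8 [-0.8984, 0.7898, 0.9381, 0.4846, 2.1545, -0.9157, 0.547, -0.3482, 0.2202, -0.3204, 0.5981, 0.681, 0.2754] 0.034032314544289 [ 0.4 -0.  -2.6]
tool z at release [-0.10299548  0.75783392 -0.64426678]
0.12 [ 0.5468 -0.3456  0.2281] ([-0.0002, 0.0026, 0.0079], [-0.0, -0.008, 0.002]) [-0.89  0.81  0.89  0.5   2.17 -0.9 ]
0.04 [ 0.5468 -0.3456  0.1481] ([-0.0002, 0.0026, -0.0721], [-0.0, -0.008, 0.002]) [-0.89  0.85  1.01  0.46  2.03 -0.99]
0.0 [ 0.5468 -0.3456  0.1081] ([-0.0002, 0.0026, -0.1121], [-0.0, -0.008, 0.002]) [-0.89  0.87  1.06  0.44  1.96 -1.02]
```

View pics/m2.png

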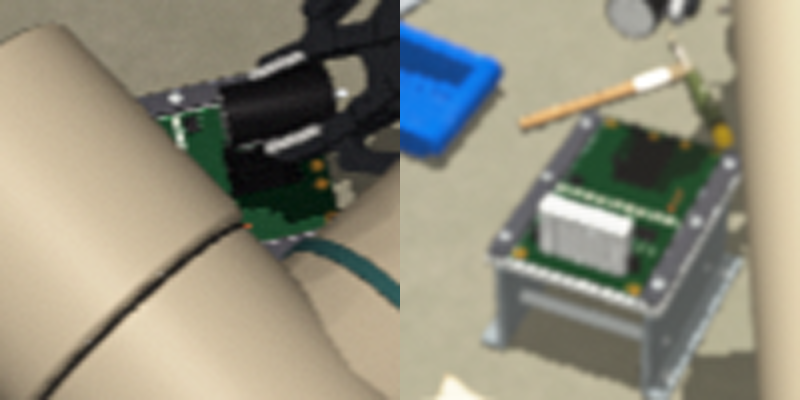

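View pics/w2.png

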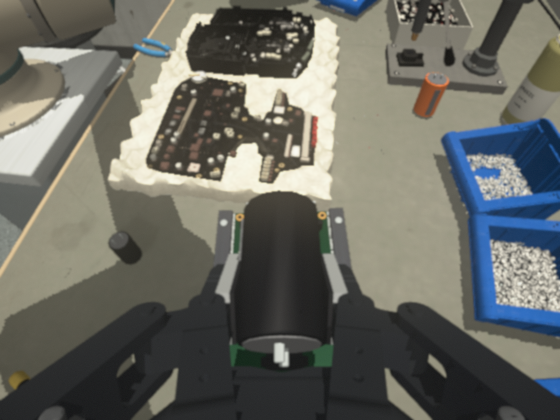

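The can is held with lugs towards the camera (outward). The board's inner gold pads are at (239,216) and (322,215), and the inner rail bolts at (222,220) and (337,218). I'll use these to check the centring.

```bash
python3 - <<'E'
from kin import *
import pickle
d=pickle.load(open('wrist2.pkl','rb'))
P=plane(d,[(239,215.5),(322,214.5)],.0935); B=plane(d,[(222.5,220),(337.5,218)],.097)
v=np.cross(ez,u); c0=np.array([.5418,-.3121,0])
for Q in(P,B): m=Q.mean(0)-c0; print(Q.round(4),'len',np.linalg.norm(Q[0]-Q[1]),'mid: x',m@u,'y',m@v,'dir az',np.degrees(np.arctan2(*(Q[1]-Q[0])[[1,0]])))
t=pickle.load(open('top2.pkl','rb')); dt=pickle.load(open('top.pkl','rb'))
# rail bolts in top0 crop
c=lambda l:np.array(l)/5+[250,170]-.4
T=plane(dt,c([(92,150),(220,122),(347,94),(139,362),(270,334),(401,304)]),.097); print(T.round(4)); m=T.mean(0)-c0; print('mid',m@u,m@v, [np.degrees(np.arctan2(*(T[i+2]-T[i])[[1,0]])) for i in(0,3)])
L=plane(dt,c([(239,232)]),.093)[0]-c0; print('line mid along u',L@u)
E
```

```text
[[ 0.491  -0.2438  0.0935]
 [ 0.571  -0.2322  0.0935]] len 0.08087271859242065 mid: x -0.07486343839978825 y 0.00015468405174286516 dir az 8.218896779773479
[[ 0.4772 -0.2529  0.097 ]
 [ 0.5858 -0.2365  0.097 ]] len 0.1098560885096012 mid: x -0.06816204617417661 y -0.00034722801280966434 dir az 8.578473876216146
[[ 0.5867 -0.24    0.097 ]
 [ 0.5965 -0.3041  0.097 ]
 [ 0.6064 -0.3682  0.097 ]
 [ 0.4792 -0.2559  0.097 ]
 [ 0.4884 -0.3203  0.097 ]
 [ 0.4986 -0.3851  0.097 ]]
mid 0.0002911604296877137 0.0007909602497174083 [np.float64(-81.24441117000413), np.float64(-81.45925332687294)]
line mid along u -0.002828047741809554
```

Request:
send_rows(increments=[{"gripper":0.6,"linear":[0,0.001,-0.03],"delta_rot":[0,-0.004,0]},{"gripper":0.6,"linear":[0,0.002,-0.06],"delta_rot":[0,-0.008,0.002]},{"gripper":0.6,"linear":[0,0.0026,-0.08],"delta_rot":[0,-0.008,0.002]},{"gripper":0.6,"linear":[0,0.0026,-0.092],"delta_rot":[0,-0.008,0.002]},{"gripper":0.6,"linear":[0,0.0026,-0.1],"delta_rot":[0,-0.008,0.002]},{"gripper":0.6,"linear":[0,0.0026,-0.1],"delta_rot":[0,-0.008,0.002]}])

```text
clock: 6.55
position: [0.548, -0.3425, 0.1259]
ee_rot: [-0.315, 0.595, 0.686, 0.277]
contact_force: [0.2, 0.6, -1.1]
width: 0.0337
gripper_force: 50.2
```

```bash
python3 log.py; python3 pl.py|tail -1; python3 - <<'E'
from h import *
import pickle
d=cam('wrist'); pickle.dump(d,open('wrist3.pkl','wb')); cv2.imwrite('pics/w3.png',d['pixels'])
E
```

```text
6.55 [-0.8933, 0.8418, 1.0601, 0.4436, 1.9893, -1.0144, 0.548, -0.3425, 0.1259, -0.3152, 0.5947, 0.6859, 0.2765] 0.03371282697885708 [ 0.2  0.6 -1.1]
0.0 [ 0.5468 -0.3456  0.1081] ([-0.0012, -0.0032, -0.0178], [0.005, 0.005, -0.005]) [-0.89  0.87  1.07  0.44  1.96 -1.02]
```

View pics/w3.png

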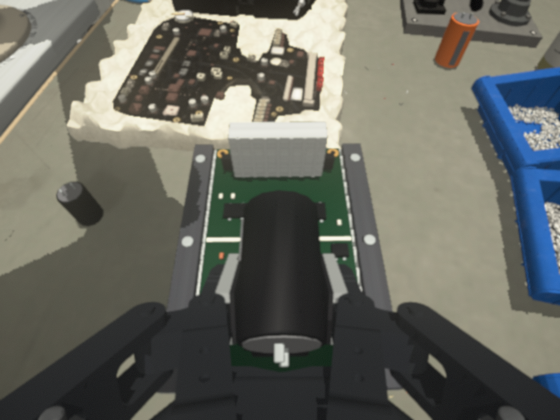

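Aligned: the can axis is at column ~282, midway between the rail bolts at (188,241) and (370,240).

Request:
send_rows(increments=[{"gripper":0.6,"linear":[0,-0.002,-0.004],"delta_rot":[0.002,0.002,-0.002]},{"gripper":0.6,"linear":[-0.001,-0.003,-0.008],"delta_rot":[0.005,0.005,-0.005]},{"gripper":0.6,"linear":[-0.001,-0.003,-0.011],"delta_rot":[0.005,0.005,-0.005]},{"gripper":0.6,"linear":[-0.001,-0.003,-0.013],"delta_rot":[0.005,0.005,-0.005]},{"gripper":0.6,"linear":[-0.001,-0.003,-0.014],"delta_rot":[0.005,0.005,-0.005]},{"gripper":0.6,"linear":[-0.001,-0.003,-0.014],"delta_rot":[0.005,0.005,-0.005]}])

```text
clock: 7.2
position: [0.5466, -0.3462, 0.1112]
ee_rot: [-0.318, 0.597, 0.682, 0.278]
contact_force: [-0.3, -0.0, -1.4]
width: 0.0339
gripper_force: 50.2
```

```bash
python3 log.py; python3 pl.py|tail -1
```

```text
7.2 [-0.899, 0.8592, 1.0654, 0.441, 1.9764, -1.0201, 0.5466, -0.3462, 0.1112, -0.3183, 0.5966, 0.6822, 0.278] 0.033883023579538075 [-0.3 -0.  -1.4]
0.0 [ 0.5468 -0.3456  0.1081] ([0.0002, 0.0005, -0.0031], [-0.002, -0.001, 0.001]) [-0.89  0.87  1.07  0.44  1.96 -1.02]
```

Request:
send_rows(increments=[{"gripper":0.6,"linear":[0,0.0005,-0.0015],"delta_rot":[0,0,0]},{"gripper":0.6,"linear":[0,0.0005,-0.003],"delta_rot":[0,0,0]},{"gripper":0.6,"linear":[0,0.0005,-0.003],"delta_rot":[0,0,0]},{"gripper":0.6,"linear":[0,0.0005,-0.003],"delta_rot":[0,0,0]}])

```text
clock: 7.6
position: [0.5467, -0.3457, 0.1084]
ee_rot: [-0.318, 0.597, 0.682, 0.278]
contact_force: [1.1, -0.0, -2.1]
width: 0.0337
gripper_force: 50.2
```

```bash
python3 log.py; python3 pl.py|tail -1
```

```text
7.6 [-0.8985, 0.8607, 1.0689, 0.4403, 1.9712, -1.0224, 0.5467, -0.3457, 0.1084, -0.3181, 0.5966, 0.6824, 0.278] 0.033741264800533556 [ 1.1 -0.  -2.1]
0.0 [ 0.5468 -0.3456  0.1081] ([0.0001, 0.0, -0.0003], [-0.001, -0.0, 0.001]) [-0.89  0.87  1.07  0.44  1.96 -1.02]
```

Request:
send_rows(increments=[{"gripper":0.6,"linear":[0,0,-0.001],"delta_rot":[0,0,0]},{"gripper":0.6,"linear":[0,0,-0.002],"delta_rot":[0,0,0]},{"gripper":0.6,"linear":[0,0,-0.002],"delta_rot":[0,0,0]}])

```text
clock: 7.9
position: [0.5473, -0.3454, 0.1076]
ee_rot: [-0.318, 0.596, 0.683, 0.279]
contact_force: [2.8, 0.0, 4.6]
width: 0.0339
gripper_force: 50.7
```

Request:
send_rows(increments=[{"gripper":0.6,"linear":[0,0,-0.001],"delta_rot":[0,0,0]},{"gripper":0.6,"linear":[0,0,-0.002],"delta_rot":[0,0,0]},{"gripper":0.6,"linear":[0,0,-0.002],"delta_rot":[0,0,0]}])

```text
clock: 8.2
position: [0.5476, -0.3453, 0.1071]
ee_rot: [-0.317, 0.596, 0.683, 0.28]
contact_force: [3.9, -1.1, 10.2]
width: 0.0338
gripper_force: 51.2
```

Request:
send_rows(increments=[{"gripper":0.6,"linear":[0,0,0.002],"delta_rot":[0,0,0]},{"gripper":-0.2,"linear":[0,0,0.002],"delta_rot":[0,0,0]},{"gripper":-0.3,"linear":[0,0,0.002],"delta_rot":[0,0,0]},{"gripper":-0.3,"linear":[0,0,0.002],"delta_rot":[0,0,0]},{"gripper":-0.3,"linear":[0,0,0.002],"delta_rot":[0,0,0]},{"gripper":-0.3,"linear":[0,0,0.002],"delta_rot":[0,0,0]}])

```text
clock: 8.8
position: [0.5465, -0.3457, 0.106]
ee_rot: [-0.318, 0.597, 0.682, 0.278]
contact_force: [0.2, -0.5, 0.5]
width: 0.0555
gripper_force: 0.0
```

```bash
python3 log.py; python3 - <<'E'
from h import *
import pickle
d=cam('wrist'); pickle.dump(d,open('wrist4.pkl','wb')); cv2.imwrite('pics/w4.png',d['pixels'])
E
```

```text
8.8 [-0.8987, 0.8628, 1.0708, 0.4393, 1.9682, -1.0239, 0.5465, -0.3457, 0.106, -0.3184, 0.5967, 0.6822, 0.2779] 0.05552060711730198 [ 0.2 -0.5  0.5]
```

View pics/w4.png

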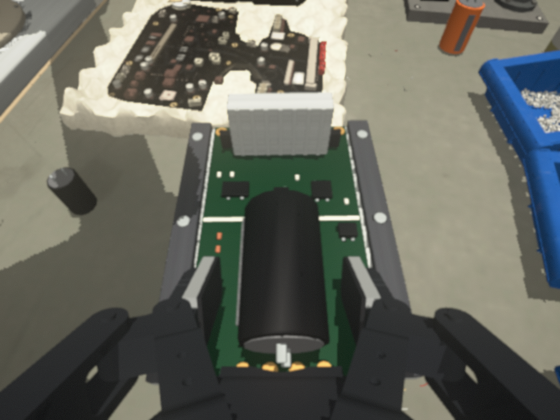

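Released: the can lies between the ribs, lug face centre at about (284,343), the inner end at about (283,195), and the line at row 219.

```bash
python3 - <<'E'
from kin import *
import pickle
d=pickle.load(open('wrist4.pkl','rb'))
print(proj(d,[SAD+.03*u,SAD-.03*u+.0175*ez,SAD+.03*u+.0175*ez,SAD*[1,1,0]-.045*u+[0,0,.093]]))
m=(d['pixels'].mean(2)); print([int(v) for v in m[180:205,270]],[int(v) for v in m[325:360,262]])
C=plane(d,[(282,219)],.093)[0]-[.5418,-.3121,0]; print('line x',C@u)
v=np.cross(ez,u)
# retreat + heatsink grasp pose
HS=np.array([.5418,-.3121,0])-.06*u
for sg in(1,-1):
  y=sg*u; z=-ez; Rm=np.c_[np.cross(y,z),y,z]
  from go import delta
  for h in(.2,.112):
    p=HS+[0,0,h]; r=ik(p,Rm,[-.5,.5,1.5,0,1.3,0]); print(sg,p.round(4),delta(p,Rm),r.x.round(2),r.cost)
s=get_state();q=np.array(s['ee_rot']);print('tool z',R.from_quat(q[[1,2,3,0]]).as_matrix()[:,2])
E
```

```text
[[282.36017958 344.65903066]
 [280.49017117 188.57692362]
 [282.5456592  333.99873074]
 [280.29176187 216.70643623]]
[56, 56, 55, 55, 54, 55, 54, 54, 54, 54, 51, 44, 39, 39, 39, 38, 39, 38, 39, 39, 39, 38, 37, 37, 37] [40, 39, 39, 40, 40, 40, 41, 40, 39, 35, 32, 52, 84, 102, 92, 75, 70, 70, 71, 70, 70, 70, 70, 71, 72, 70, 67, 58, 44, 37, 35, 36, 36, 35, 35]
line x -0.0034553232556435516
1 [ 0.533  -0.2527  0.2   ] ([-0.0135, 0.093, 0.0939], [-0.769, 0.578, -1.449]) [-0.56  0.31  1.53  0.    1.3   0.86] 3.401820630792383e-20
1 [ 0.533  -0.2527  0.112 ] ([-0.0135, 0.093, 0.0059], [-0.769, 0.578, -1.449]) [-0.56  0.37  1.67  0.    1.1   0.86] 4.320326051914118e-20
-1 [ 0.533  -0.2527  0.2   ] ([-0.0135, 0.093, 0.0939], [-0.58, -0.772, 1.473]) [-0.56  0.31  1.53 -0.    1.3  -2.28] 8.517299387671717e-19
-1 [ 0.533  -0.2527  0.112 ] ([-0.0135, 0.093, 0.0059], [-0.58, -0.772, 1.473]) [-0.56  0.37  1.67 -0.    1.1  -2.28] 3.1118426741009735e-18
tool z [-0.10266807  0.75903906 -0.64289888]
```

Request:
send_rows(increments=[{"gripper":-0.3,"linear":[0.003,-0.02,0.017],"delta_rot":[0,0,0]},{"gripper":-0.3,"linear":[0.007,-0.05,0.042],"delta_rot":[0,0,0]},{"gripper":-0.3,"linear":[0.011,-0.08,0.068],"delta_rot":[0,0,0]},{"gripper":-0.3,"linear":[0.011,-0.085,0.11],"delta_rot":[0,0,0]},{"gripper":-0.3,"linear":[0.01,-0.07,0.15],"delta_rot":[-0.06,0.045,-0.113]},{"gripper":-0.3,"linear":[0.005,-0.05,0.17],"delta_rot":[-0.12,0.09,-0.226]},{"gripper":-0.3,"linear":[0,-0.03,0.18],"delta_rot":[-0.18,0.135,-0.34]},{"gripper":-0.3,"linear":[0,0,0.18],"delta_rot":[-0.24,0.18,-0.453]}])

```text
clock: 9.65
position: [0.5461, -0.3468, 0.2879]
ee_rot: [-0.231, 0.792, 0.526, 0.205]
contact_force: [1.2, 0.1, -0.1]
width: 0.0553
gripper_force: 0.0
```

```bash
cat > hs.py <<'E'
from go import *
HS=np.array([.5418,-.3121,0])-.06*u
z=-ez; Rm=np.c_[np.cross(u,z),u,z]
for h in(.2,.106): print(delta(HS+[0,0,h],Rm))
E
python3 log.py; python3 hs.py
```

```text
9.65 [-0.9159, 0.5717, 1.0539, 0.4665, 1.9466, -0.4403, 0.5461, -0.3468, 0.2879, -0.2311, 0.7923, 0.5264, 0.2046] 0.055259700590453674 [ 1.2  0.1 -0.1]
([-0.0131, 0.0941, -0.0879], [-0.521, 0.397, -0.991])
([-0.0131, 0.0941, -0.1819], [-0.521, 0.397, -0.991])
```

Request:
send_rows(increments=[{"gripper":-0.2,"linear":[-0.002,0.02,0],"delta_rot":[-0.066,0.05,-0.125]},{"gripper":-0.2,"linear":[-0.005,0.05,0],"delta_rot":[-0.131,0.1,-0.25]},{"gripper":-0.2,"linear":[-0.009,0.08,0],"delta_rot":[-0.197,0.15,-0.375]},{"gripper":-0.2,"linear":[-0.013,0.094,0],"delta_rot":[-0.263,0.2,-0.5]},{"gripper":-0.2,"linear":[-0.013,0.094,-0.02],"delta_rot":[-0.329,0.25,-0.625]},{"gripper":-0.2,"linear":[-0.013,0.094,-0.04],"delta_rot":[-0.394,0.3,-0.75]},{"gripper":-0.2,"linear":[-0.013,0.094,-0.06],"delta_rot":[-0.46,0.35,-0.875]},{"gripper":-0.2,"linear":[-0.013,0.094,-0.08],"delta_rot":[-0.521,0.397,-0.991]}])

```text
clock: 10.45
position: [0.5332, -0.2512, 0.2067]
ee_rot: [-0.002, 0.997, 0.073, 0.002]
contact_force: [0.2, -0.9, -1.6]
width: 0.0512
gripper_force: 0.0
```

Request:
send_rows(increments=[{"gripper":-0.2,"linear":[0,0,0],"delta_rot":[0,0,0]},{"gripper":-0.2,"linear":[0,0,0],"delta_rot":[0,0,0]}])

```text
clock: 10.65
position: [0.5337, -0.2512, 0.2065]
ee_rot: [-0.004, 0.997, 0.078, 0.002]
contact_force: [-0.4, -0.6, 0.0]
width: 0.0513
gripper_force: 0.0
```

```bash
python3 log.py; python3 hs.py;python3 - <<'E'
from h import *
import pickle
d=cam('wrist'); pickle.dump(d,open('wrist5.pkl','wb')); cv2.imwrite('pics/w5.png',d['pixels'])
E
```

```text
10.65 [-0.5632, 0.313, 1.5133, 0.0089, 1.317, 0.8501, 0.5337, -0.2512, 0.2065, -0.004, 0.997, 0.0776, 0.0019] 0.05126598234963841 [-0.4 -0.6  0. ]
([-0.0007, -0.0015, -0.0065], [-0.008, 0.003, -0.009])
([-0.0007, -0.0015, -0.1005], [-0.008, 0.003, -0.009])
```

View pics/w5.png

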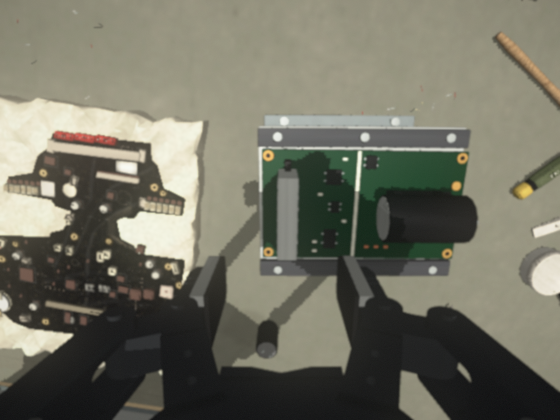

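The can is in its saddle at (425,217), the line is at column 357, and the heatsink top spans about (278–299, 170–258). I'll work out its exact spot.

```bash
python3 - <<'E'
from kin import *
import pickle
d=pickle.load(open('wrist5.pkl','rb')); c0=np.array([.5418,-.3121,0]); v=np.cross(ez,u)
g=d['pixels'].astype(int); print([tuple(x) for x in g[215,270:306:1]][::1])
HS=c0-.06*u; 
for n,P in(('hs',[HS+s*.007*u+w*.03*v+[0,0,.131] for s in(-1,1) for w in(-1,1)]),('line',[c0-.005*u+[0,0,.093]+w*.045*v for w in (-1,1)]),('end',[c0-.08*u+[0,0,.093]+w*.045*v for w in (-1,1)]),('stand end',[c0+.08*u+[0,0,.096]+w*.062*v for w in (-1,1)])): print(n,proj(d,P).round(1).tolist())
E
```

```text
[(np.int64(43), np.int64(57), np.int64(44)), (np.int64(41), np.int64(55), np.int64(43)), (np.int64(43), np.int64(56), np.int64(43)), (np.int64(42), np.int64(55), np.int64(43)), (np.int64(42), np.int64(55), np.int64(43)), (np.int64(45), np.int64(57), np.int64(45)), (np.int64(63), np.int64(72), np.int64(65)), (np.int64(95), np.int64(103), np.int64(99)), (np.int64(118), np.int64(126), np.int64(123)), (np.int64(128), np.int64(135), np.int64(134)), (np.int64(130), np.int64(137), np.int64(136)), (np.int64(131), np.int64(138), np.int64(137)), (np.int64(131), np.int64(138), np.int64(137)), (np.int64(131), np.int64(138), np.int64(137)), (np.int64(131), np.int64(137), np.int64(136)), (np.int64(129), np.int64(136), np.int64(135)), (np.int64(129), np.int64(136), np.int64(135)), (np.int64(130), np.int64(137), np.int64(136)), (np.int64(131), np.int64(138), np.int64(138)), (np.int64(132), np.int64(139), np.int64(138)), (np.int64(134), np.int64(141), np.int64(140)), (np.int64(133), np.int64(140), np.int64(139)), (np.int64(134), np.int64(141), np.int64(140)), (np.int64(132), np.int64(139), np.int64(138)), (np.int64(132), np.int64(138), np.int64(137)), (np.int64(129), np.int64(136), np.int64(135)), (np.int64(118), np.int64(125), np.int64(124)), (np.int64(94), np.int64(101), np.int64(97)), (np.int64(60), np.int64(70), np.int64(62)), (np.int64(40), np.int64(52), np.int64(38)), (np.int64(36), np.int64(50), np.int64(35)), (np.int64(37), np.int64(50), np.int64(35)), (np.int64(36), np.int64(49), np.int64(34)), (np.int64(37), np.int64(50), np.int64(34)), (np.int64(37), np.int64(49), np.int64(34)), (np.int64(37), np.int64(50), np.int64(35))]
hs [[274.1, 260.4], [274.4, 178.2], [293.6, 260.7], [295.4, 178.5]]
line [[349.0, 258.0], [356.8, 150.1]]
end [[259.8, 257.0], [258.8, 149.0]]
stand end [[447.3, 278.4], [471.7, 129.7]]
```

Request:
send_rows(increments=[{"gripper":-0.2,"linear":[0,-0.002,-0.03],"delta_rot":[-0.004,0.002,-0.005]},{"gripper":-0.2,"linear":[0,-0.0035,-0.06],"delta_rot":[-0.008,0.003,-0.009]},{"gripper":-0.2,"linear":[0,-0.0035,-0.085],"delta_rot":[-0.008,0.003,-0.009]},{"gripper":-0.2,"linear":[0,-0.0035,-0.1],"delta_rot":[-0.008,0.003,-0.009]},{"gripper":-0.2,"linear":[0,-0.0035,-0.1],"delta_rot":[-0.008,0.003,-0.009]},{"gripper":-0.2,"linear":[0,-0.0035,-0.1],"delta_rot":[-0.008,0.003,-0.009]}])

```text
clock: 11.3
position: [0.534, -0.2566, 0.1074]
ee_rot: [0.001, 0.997, 0.071, 0.001]
contact_force: [0.5, -0.3, 0.5]
width: 0.0511
gripper_force: 0.0
```

```bash
python3 log.py; python3 hs.py
```

```text
11.3 [-0.565, 0.3927, 1.6541, -0.0005, 1.0924, 0.8642, 0.534, -0.2566, 0.1074, 0.0009, 0.9975, 0.0708, 0.0008] 0.05106173203911437 [ 0.5 -0.3  0.5]
([-0.001, 0.0039, 0.0926], [0.002, 0.002, 0.005])
([-0.001, 0.0039, -0.0014], [0.002, 0.002, 0.005])
```

Request:
send_rows(increments=[{"gripper":0.3,"linear":[-0.001,0.002,-0.001],"delta_rot":[0.002,0.002,0.005]},{"gripper":0.6,"linear":[-0.001,0.002,-0.001],"delta_rot":[0.002,0.002,0.005]},{"gripper":1,"linear":[-0.001,0.002,-0.001],"delta_rot":[0.002,0.002,0.005]},{"gripper":1,"linear":[-0.001,0.002,-0.001],"delta_rot":[0.002,0.002,0.005]},{"gripper":1,"linear":[-0.001,0.002,-0.001],"delta_rot":[0.002,0.002,0.005]},{"gripper":1,"linear":[-0.001,0.002,-0.001],"delta_rot":[0.002,0.002,0.005]}], newtons=40)

```text
clock: 11.9
position: [0.5333, -0.2538, 0.1067]
ee_rot: [0.0, 0.997, 0.074, -0.0]
contact_force: [-1.6, -0.5, 6.3]
width: 0.0134
gripper_force: 40.1
```

```bash
python3 log.py; python3 hs.py
```

```text
11.9 [-0.5616, 0.3918, 1.6577, -0.0006, 1.0916, 0.8617, 0.5333, -0.2538, 0.1067, 0.0003, 0.9973, 0.0738, -0.0] 0.01341612894201186 [-1.6 -0.5  6.3]
([-0.0003, 0.001, 0.0933], [0.001, 0.0, -0.001])
([-0.0003, 0.001, -0.0007], [0.001, 0.0, -0.001])
```

Request:
send_rows(increments=[{"gripper":1,"linear":[0,0,0],"delta_rot":[0,0,0]},{"gripper":1,"linear":[0.0004,-0.003,0],"delta_rot":[0,0,0]},{"gripper":1,"linear":[0.0013,-0.009,0],"delta_rot":[0,0,0]},{"gripper":1,"linear":[0.0025,-0.017,0],"delta_rot":[0,0,0]},{"gripper":1,"linear":[0.0037,-0.025,0],"delta_rot":[0,0,0]},{"gripper":1,"linear":[0.0047,-0.032,0],"delta_rot":[0,0,0]},{"gripper":1,"linear":[0.0055,-0.037,0],"delta_rot":[0,0,0]},{"gripper":1,"linear":[0.0059,-0.04,0],"delta_rot":[0,0,0]}], newtons=80)

```text
clock: 12.7
position: [0.539, -0.2917, 0.1068]
ee_rot: [-0.002, 0.997, 0.074, -0.0]
contact_force: [-0.0, 5.4, 8.6]
width: 0.0127
gripper_force: 79.3
```

```bash
python3 log.py; python3 hs.py
```

```text
12.7 [-0.611, 0.4228, 1.6044, 0.0028, 1.1169, 0.8112, 0.539, -0.2917, 0.1068, -0.0018, 0.9973, 0.0736, -0.0001] 0.012743968316574632 [-0.   5.4  8.6]
([-0.006, 0.039, 0.0932], [-0.003, -0.001, -0.001])
([-0.006, 0.039, -0.0008], [-0.003, -0.001, -0.001])
```

Request:
send_rows(increments=[{"gripper":1,"linear":[0.0006,-0.004,0],"delta_rot":[0,0,0]},{"gripper":1,"linear":[0.0015,-0.01,0],"delta_rot":[0,0,0]},{"gripper":1,"linear":[0.0025,-0.017,0],"delta_rot":[0,0,0]},{"gripper":1,"linear":[0.0035,-0.024,0],"delta_rot":[0,0,0]},{"gripper":1,"linear":[0.0043,-0.029,0],"delta_rot":[0,0,0]},{"gripper":1,"linear":[0.0049,-0.033,0],"delta_rot":[0,0,0]},{"gripper":1,"linear":[0.0052,-0.035,0],"delta_rot":[0,0,0]},{"gripper":1,"linear":[0.0052,-0.035,0],"delta_rot":[0,0,0]}])

```text
clock: 13.5
position: [0.5443, -0.3269, 0.1068]
ee_rot: [-0.001, 0.997, 0.074, -0.0]
contact_force: [-0.3, 4.4, 7.7]
width: 0.0125
gripper_force: 79.3
```

```bash
python3 log.py; python3 hs.py; python3 - <<'E'
from kin import *
import pickle
v=np.cross(ez,u); c0=np.array([.5418,-.3121,0])
im=[]
for n in('wrist','top'):
    d=cam(n); pickle.dump(d,open(n+'6.pkl','wb')); im.append(d['pixels'])
    print(n,'stand end',proj(d,[c0+.08*u+[0,0,.09]+w*v for w in(-.062,-.045,.045,.062)]).round(1).tolist())
cv2.imwrite('pics/m6.png',np.hstack([cv2.resize(im[0],(480,360)),cv2.resize(im[1][170:270,250:339],(320,360),interpolation=2)]))
E
```

```text
13.5 [-0.6515, 0.4522, 1.5527, 0.0021, 1.1387, 0.7709, 0.5443, -0.3269, 0.1068, -0.0014, 0.9973, 0.0737, -0.0001] 0.012538538011179665 [-0.3  4.4  7.7]
([-0.0113, 0.0742, 0.0932], [-0.003, -0.0, -0.001])
([-0.0113, 0.0742, -0.0008], [-0.003, -0.0, -0.001])
wrist stand end [[392.8, 352.7], [396.0, 328.1], [415.1, 170.9], [419.1, 135.5]]
top stand end [[335.9, 233.1], [334.3, 226.4], [325.6, 192.0], [324.0, 185.6]]
```

View pics/m6.png

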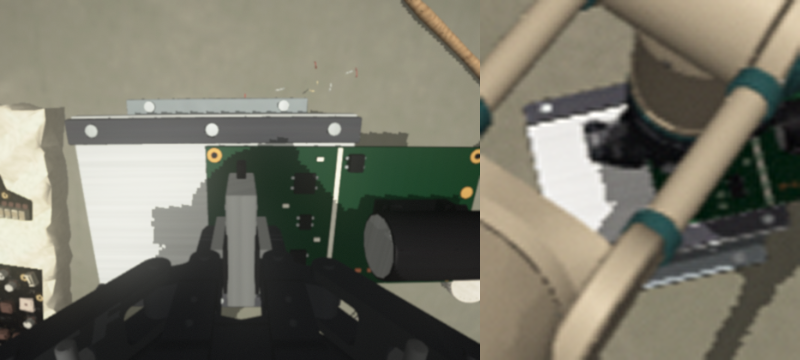

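The board is flat. The line runs from full-res (398,173) to (385,301), and the upper rail's end is at about (420,137)–(421,166), so I can measure the remaining gap directly.

```bash
cat > gap.py <<'E'
from kin import *
import sys
v=np.cross(ez,u); c0=np.array([.5418,-.3121,0])
def gap(d):
    g=d['pixels'].astype(int); gm=g.mean(2); out=[]
    for r in range(180,215,5):   # bright line on green
        seg=gm[r,370:450]; w=np.clip(seg-np.median(seg)-25,0,None); out.append((370+(w*np.arange(80)).sum()/w.sum(),r))
    X=(plane(d,out,.093)-c0)@u; 
    edge=[]
    for r in range(142,162,3):   # rail dark -> bright bench: last strong rise
        seg=cv2.GaussianBlur(gm[r:r+1,395:450],(5,1),0)[0]; edge.append((395+np.argmax(np.diff(seg))+.5,r))
    Y=(plane(d,edge,.096)-c0)@u
    print('line',X.round(4),'pix',np.round(out,1)[:,0],'railend',Y.round(4),[e[0] for e in edge],'gap',np.median(X)-np.median(Y))
E
python3 - <<'E'
from gap import *
import pickle
d=pickle.load(open('wrist6.pkl','rb')); gap(d)
for n,p in (('rail',d['pixels'].mean(2)[150,395:450]),('line',d['pixels'].mean(2)[190,380:410])): print(n,p.astype(int).tolist())
E
```

```text
line [0.0701 0.0648 0.0701 0.0712 0.0701 0.0701 0.0701] pix [396.3 384.9 395.2 397.1 394.2 393.8 393.2] railend [0.079  0.0792 0.0789 0.079  0.0797 0.0827 0.0715] [np.float64(421.5), np.float64(421.5), np.float64(420.5), np.float64(420.5), np.float64(421.5), np.float64(427.5), np.float64(403.5)] gap -0.008939370626612222
rail [210, 202, 172, 126, 101, 97, 98, 98, 97, 99, 97, 98, 97, 96, 97, 97, 97, 97, 97, 97, 97, 97, 97, 97, 96, 106, 127, 141, 145, 144, 146, 146, 146, 146, 146, 147, 147, 147, 148, 147, 148, 147, 147, 147, 147, 147, 146, 146, 147, 146, 146, 146, 145, 145, 145]
line [67, 67, 67, 67, 67, 67, 67, 67, 67, 66, 65, 81, 143, 216, 240, 243, 242, 231, 175, 103, 68, 64, 64, 59, 48, 42, 40, 38, 41, 45]
```

Request:
send_rows(increments=[{"gripper":1,"linear":[0.0004,-0.003,0],"delta_rot":[0,0,0]},{"gripper":1,"linear":[0.0009,-0.006,0],"delta_rot":[0,0,0]},{"gripper":1,"linear":[0.0012,-0.008,0],"delta_rot":[0,0,0]},{"gripper":1,"linear":[0.0014,-0.0092,0],"delta_rot":[0,0,0]},{"gripper":1,"linear":[0.0014,-0.0092,0],"delta_rot":[0,0,0]},{"gripper":1,"linear":[0.0014,-0.0092,0],"delta_rot":[0,0,0]}])

```text
clock: 14.2
position: [0.5456, -0.3357, 0.1068]
ee_rot: [-0.002, 0.997, 0.074, -0.0]
contact_force: [-1.0, 4.8, 7.9]
width: 0.0127
gripper_force: 79.3
```

```bash
python3 log.py; python3 hs.py; python3 - <<'E'
from gap import *
d=cam('wrist'); gap(d); cv2.imwrite('pics/w7.png',d['pixels'])
E
```

```text
14.2 [-0.6613, 0.4601, 1.5387, 0.0023, 1.1452, 0.7608, 0.5456, -0.3357, 0.1068, -0.0016, 0.9973, 0.0738, -0.0002] 0.012684499342515435 [-1.   4.8  7.9]
([-0.0126, 0.083, 0.0932], [-0.003, -0.001, -0.001])
([-0.0126, 0.083, -0.0008], [-0.003, -0.001, -0.001])
line [0.079  0.074  0.079  0.08   0.0789 0.079  0.0789] pix [396.3 385.6 395.3 396.9 394.2 393.8 393.1] railend [0.0791 0.0792 0.0789 0.079  0.0801 0.0934 0.0799] [np.float64(402.5), np.float64(402.5), np.float64(401.5), np.float64(401.5), np.float64(403.5), np.float64(431.5), np.float64(402.5)] gap -0.0002467945093507229
```

View pics/w7.png

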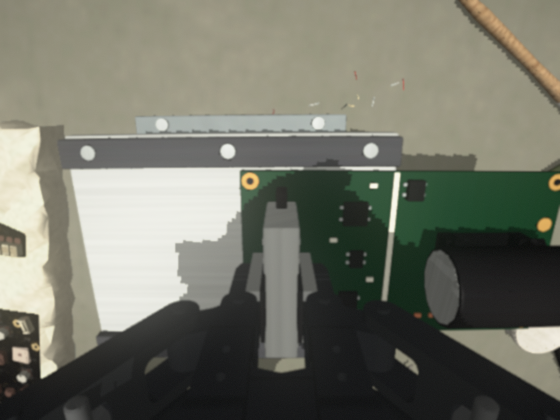

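The line at (396,180) is level with the rail end (402,150), with a gap of about 0 mm. The board is flat and gripped, and the capacitor is in its saddle. Handing in.

```bash
python3 -c "
from rig import sign_off
print(sign_off())"
```

```text
the job is handed in; nothing more can be done
None
```

The job is handed in: the large capacitor lies in the saddle with its lugs outward, and the board is slid out until its white line is level with the stand's end (measured gap about 0.2 mm). The gripper is still holding the board by the heatsink. `sign_off` returned no verdict, so I don't know how it was judged.

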